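# Clear the bench timer and wind it up

### The arm

A 6-joint arm with a two-finger parallel gripper is mounted at the origin on the work surface. World frame = base frame: x ahead of the robot, y to its left, z up, the work surface at z = 0. Lengths are in m, angles in degrees, forces in N, time in s.
With the tool pointing down it reaches from about 0.3 to 0.875 m from the base axis. Payload 6.4 kg.
Tool frame: the origin (TCP) lies midway between the tips of the shut fingers; the grasp point (between the pads) lies 19 mm behind it; z points along the fingers, y is the line along which they close (so a half turn about z gives the same grasp; the last joint's range is limited). The gripper opens to 88 mm and grips with 3 to 60 N. Pads are 18 mm wide; open, the fingers measure 123 mm over their backs; the gripper's body (75 mm by 187 mm) begins 45 mm behind the grasp point.
Start: joints at [58.023, 10.359, 92.074, -0, 77.567, -11.82], TCP at [0.198, 0.54, 0.239] pointing down, gripper open.
Joint ranges: [-171.53, 171.53], [-51.25, 118.39], [17.06, 147.69], [-65.23, 245.23], [0, 150.52], [-178.68, 178.68]. Speed limits (degrees/s): [147.25, 147.25, 172.46, 180, 180, 180].

### API

Orientations are given as a 3x3 rotation matrix whose columns are the frame's x, y, z axes.
In Python, from bench import arm gives the robot as it stands.
- The arm moves only by the shell command python3 -m crank 'ROWS'. ROWS is JSON, a list that holds one entry, the list of rows, each a list of 5 numbers: the shift along the tool's x, y, z in units of 0.2 m (1.0 is 0.2 m), then the turn about the tool's z in units of 120 degrees (1.0 is 120 degrees), then the gripper's target within -1 to 1 (fully open at 1, half-way at 0, shut at -1). In form: [[[dx, dy, dz, roll, fingers], ...]]. A call has 1 to 8 rows; each row is the pose to reach, as a shift and turn from the pose commanded when the call began, along the tool's axes at that moment; what a row does not reach only later rows make up. A row lasts 1/12 s, in which the tool goes at most 41.7 mm and 7.16 degrees, less where a joint would pass 70% of its speed; a pose out of reach is approached as far as the arm can. A call with a number of a shift or a turn outside -1 to 1 is refused whole. A call with a gripper value outside its range is refused whole. The fingers move at their own pace and stop on an object; the grip force is fixed at half the most. Time passes only in rows, so rows that repeat a pose let the fingers close. It gives the time, the measured TCP pose, the force, the opening and the grip force at its end, in the units of the state.
- arm.sense(): the state, without advancing time (a new reading comes with each control period).
- arm.snapshot(name): name is "scene" or "top"; returns the picture (400x640x3 uint8, red, green, blue); there is no depth.
- arm.calibration(name): a dict with "fx", "fy", "cx", "cy" (pixels), "k1" (the pictures are not rectified: a ray, as slopes to the right and down, at radius r is drawn at 1 + k1 r^2 times it, then the intrinsics apply), "R" (3x3) and "t" (3): a world point X has camera coordinates R X + t. Camera axes: x right, y down, z forward; pixel columns grow to the right and rows downward; lengths in m; the calibration is good to about 2 mm. A picture is of the moment at which its call begins. calibration takes no time and is no camera call.
- arm.hand_in(): hands the job in; it is judged then, once.
Trained networks look in the newest picture that a camera, given by its name, has taken for a name from the list of things; names that differ only in an ending like _2 or _b are one class to them, and where a whole thing is asked for, a point or a joint stands for the part that bears it (a point fixed in the world has none). Each returns a list of dicts, best first, with "confidence" (0 to 1); they miss things now and then, are a little off and sometimes report something else, mostly with a low value. They report only what shows in the picture. A call takes as long as a camera call. They do not tell look-alikes from the thing itself.
- arm.outline_of(camera, target): "region" (400x640 bool, what is visible of it) and "rect" ([left, top, right, bottom] in pixels, round what is visible of it).
The state is a dict: "clock": time; "qpos": joint angles; "joint_velocities": joint speeds; "joint_torque": joint torques, N m; "tcp_pos": TCP position; "tool_rot": TCP orientation; "ft_force": force on the tool from outside, world axes, zero at the start; "ft_torque": the same for the moment, N m; "gripper_width": opening from 0.0 (shut) to 1.0 (fully open); "grip_force": force on a finger pad.
Only numpy, scipy, OpenCV 4.12 (cv2) and the standard library are available. Lean on these libraries where they do the work, as an engineer would, in place of code of your own. Each camera call takes 0.05 s, during which the arm holds its last target. There are 200 camera calls.

### The job

The dust extractor's wind-up timer cannot be wound because a spray can stands against it and a steel U-channel offcut sits over its winged key. First clear both: stand the can upright on the floor of the aluminium drip tray next to the oil bottle, and set the channel down, legs down and not dropped, on the floor of the dark steel offcut tray beside the flat bar; only then wind the key clockwise, a part-turn at a time, all the way to its stop. Do not tip the can over, and leave the oil bottle, flat bar, jar, wrench and the round handwheel at the back of the bench as they are.

Things in the scene. Friction and masses are not known exactly. Their poses are not given: they have to be found in the camera images.
- timer: Wind-up timer: grey box 140 (x) x 120 (y) x 55 mm high, fixed to the bench. Origin: centre of its underside; z up. The key stands on the middle of its top, axis vertical. No other part of it moves.
- key (a joint): Turn of the winged key, rad: 0 unwound, grows clockwise seen from above to the stop at 3.4 (fully wound). A spring resists (about 0.17 N m at most with friction) but a ratchet-like friction holds the key wherever it is let go. At value q the wings lie along the timer's x axis turned by -q about z.
- key_grip (a point): Grip point on the key's axis, 81 mm above the bench, at the middle of the wings. The steel wings are a flat upright plate 42 mm long (the point's x axis), 9 mm thick (its y axis), from 67 to 91 mm above the bench, on an 18 mm hub 12 mm high. The point turns with the key.
- channel: Steel U-channel offcut, 0.3 kg, standing on its two legs like a bridge over the key on top of the timer: 80 mm long (its x), 58 mm wide over the legs (its y), 45 mm high, walls 4 mm, open at both ends and below. Origin: centre of its underside, midway between the feet of the legs; z up.
- can: Spray can, about 0.3 kg, standing on the bench right beside the timer: white with a blue band, 52 mm in diameter up to 150 mm high, then a cap 36 mm in diameter up to 175 mm. Origin: centre of its underside; z up.
- offcut_tray: Dark steel tray fixed to the bench: 200 (x) x 140 (y) x 18 mm high outside, walls and floor 4 mm. Origin: centre of its underside. It has one flat bar in it.
- flat_bar: Steel flat bar lying in the offcut tray, 30 (x) x 110 (y) x 12 mm high, loose; leave it. Origin: centre of its underside.
- drip_tray: Aluminium tray fixed to the bench: 210 (x) x 110 (y) x 15 mm high outside, walls and floor 4 mm. Origin: centre of its underside. An oil bottle stands in it.
- oil_bottle: White plastic bottle with black cap standing in the drip tray, 54 mm in diameter, 150 mm high, loose; leave it. Origin: centre of its underside.
- jar: Jar with a yellow lid beside the timer, 52 mm in diameter, 68 mm high, loose; leave it. Origin: centre of its underside.
- wrench: Wrench lying on the bench behind the timer, loose; leave it. Under 30 mm high.
- speed_knob (a joint): Turn of the round handwheel (60 mm in diameter) on its own small base at the back of the bench, rad. Not part of the job; leave it.
Things that resemble listed ones, but are neither listed nor needed, are in the scene too. What is meant by the channel is not orange or purple, and is the larger of those in its own colour.

How it is judged:
By the outcome, as a careful person would: the job done as asked, in the order asked, and still so for the second after the job is handed in, with the robot touching nothing.
It also fails if it takes over 72 s, if anything falls off the work surface, if the arm or the gripper's body presses on something with over 40 N, if the wrist force passes 120 N, or if a joint passes its speed limit or range.

## Working session

There is one attempt and no reset: what is moved stays moved. The work goes in short steps, Python scripts to look and compute and a shell command to move; the robot and the scene stay as the last step left them, time stands still between calls to the robot, and variables do not carry over. Pictures are saved under pics/ and viewed, at most 10 in all, crops included, and the job is handed in when it is done.

```bash
mkdir -p pics; ls; python3 - <<'E'
from bench import arm
import cv2,numpy as np
for n in("scene","top"):
    im=arm.snapshot(n); cv2.imwrite(f"pics/{n}0.png",im[...,::-1])
    c=arm.calibration(n); print(n,{k:np.round(v,4).tolist() for k,v in c.items()})
s=arm.sense(); print({k:np.round(v,3).tolist() for k,v in s.items()})
E
```

```text
pics
scene {'fx': 379.8407, 'fy': 379.8407, 'cx': 318.601, 'cy': 200.7956, 'k1': -0.0707, 'R': [[0.7742, 0.6328, -0.0133], [0.3523, -0.4482, -0.8216], [-0.5259, 0.6314, -0.5699]], 't': [-0.4792, -0.1399, 1.2643]}
top {'fx': 369.8459, 'fy': 369.8459, 'cx': 318.0655, 'cy': 200.7035, 'k1': -0.0155, 'R': [[-0.0203, -0.9998, -0.0005], [-0.9887, 0.0201, -0.1488], [0.1488, -0.0025, -0.9889]], 't': [0.0067, 0.5985, 0.7643]}
{'clock': 0.1, 'qpos': [58.023, 10.397, 92.126, -0.001, 77.569, -11.823], 'joint_velocities': [-0.047, -0.074, -0.106, -0.057, -0.033, -0.093], 'joint_torque': [-0.001, -43.481, -34.27, 0.07, 0.034, -0.0], 'tcp_pos': [0.198, 0.539, 0.238], 'tool_rot': [[-0.939, 0.345, -0.001], [0.345, 0.939, -0.001], [0.0, -0.002, -1.0]], 'ft_force': [0.489, -0.158, 0.297], 'ft_torque': [-0.047, -0.029, 0.001], 'grip_force': 0.0, 'gripper_width': 0.997}
```

View pics/scene0.png

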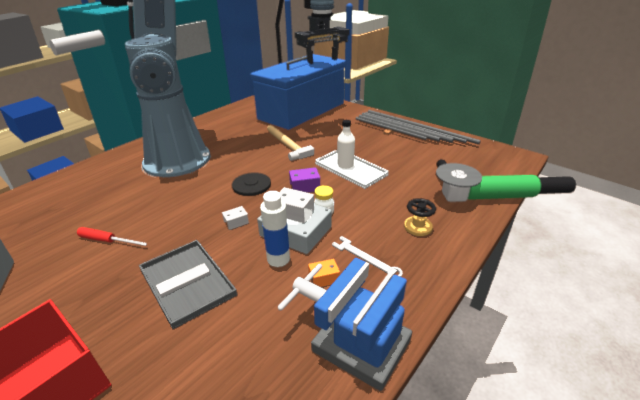

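View pics/top0.png

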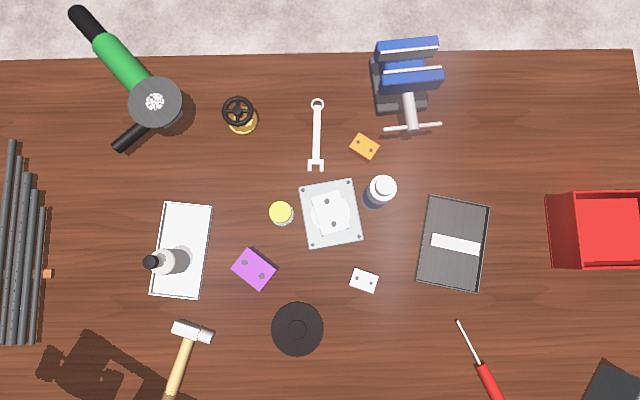

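Candidates for the channel, in the top picture:
- White, on the timer at (330,212).
- Small white at (364,280).
- Orange at (364,146).
- Purple at (254,269).

The one meant is (330,212), because it is the larger of the two white ones and stands over the key. The can is at (380,192), the jar at (281,213), the drip tray at (180,250), the offcut tray at (453,243) and the handwheel at (239,112). Next I'll confirm the channel in a crop and fit the poses in both views.

```bash
cat > h.py <<'E'
import numpy as np,cv2
from bench import arm
from scipy.optimize import minimize
def proj(n,X):
    c=arm.calibration(n); P=np.atleast_2d(X)@np.array(c["R"]).T+c["t"]; s=P[:,:2]/P[:,2:]
    s=s*(1+c["k1"]*(s**2).sum(1,keepdims=True)); return s*[c["fx"],c["fy"]]+[c["cx"],c["cy"]]
def ray(n,uv):
    c=arm.calibration(n); d=(np.array(uv,float)-[c["cx"],c["cy"]])/[c["fx"],c["fy"]]; s=d.copy()
    for _ in range(20): s=d/(1+c["k1"]*(s@s))
    R=np.array(c["R"]); return -R.T@np.array(c["t"]), R.T@np.r_[s,1]
def atz(n,uv,z):
    o,d=ray(n,uv); return (o+d*(z-o[2])/d[2])[:2]
def box(a,b,h): return np.array([[i*a/2,j*b/2,k] for i in(-1,1) for j in(-1,1) for k in(0,h)])
def cyl(*segs):
    t=np.linspace(0,2*np.pi,32,endpoint=False)
    return [np.array([[r*np.cos(a),r*np.sin(a),z] for a in t for z in zz]) for r,*zz in segs]
M=dict(timer=[box(.14,.12,.055)],channel=[box(.08,.058,.045)],can=cyl((.026,0,.15),(.018,.15,.175)),
 offcut_tray=[box(.2,.14,.018)],flat_bar=[box(.03,.11,.012)],drip_tray=[box(.21,.11,.015)],
 oil_bottle=cyl((.027,0,.1),(.012,.1,.15)),jar=cyl((.026,0,.068)))
def mask(n,parts,p):
    m=np.zeros((400*4,640*4),np.uint8); c,s=np.cos(p[3]),np.sin(p[3]); R=np.array([[c,-s,0],[s,c,0],[0,0,1]])
    for q in parts:
        h=cv2.convexHull(((proj(n,q@R.T+p[:3])+.5)*4).astype(np.int32)); cv2.fillConvexPoly(m,h,255)
    return cv2.resize(m,(640,400),interpolation=cv2.INTER_AREA)/255.
def fit(name,regs,p0,free,ignore=None):
    p0=np.array(p0,float); sc=np.array([.01,.01,.01,.15])
    def full(v): p=p0.copy(); p[free]+=v*sc[free]; return p
    def cost(v):
        e=0
        for n,r in regs.items():
            m=mask(n,M[name],full(v)); w=1 if not ignore or n not in ignore else ~ignore[n]
            e+=(np.abs(m-r)*w).sum()/r.sum()
        return e
    k=len(free); best=minimize(cost,np.zeros(k),method="Nelder-Mead",options=dict(initial_simplex=np.vstack([np.zeros(k),np.eye(k)]),xatol=.005,fatol=1e-4))
    return full(best.x),best.fun
E
python3 - <<'E'
from h import *
im={n:arm.snapshot(n) for n in("top","scene")}
a=cv2.resize(im["top"][150:310,240:420],None,fx=3.3,fy=3.3,interpolation=cv2.INTER_CUBIC)
cv2.imwrite("pics/c1.png",a[...,::-1])
reg={}
for n in im:
    for t in ["timer","channel","can","offcut_tray","flat_bar","drip_tray","oil_bottle","jar","wrench","key"]:
        L=arm.outline_of(n,t)
        print(n,t,[(round(l["confidence"],2),[int(v) for v in l["rect"]],int(l["region"].sum())) for l in L])
        for i,l in enumerate(L): reg[f"{n}|{t}|{i}"]=l["region"]
np.savez("reg.npz",**reg)
E
```

```text
top timer [(0.67, [301, 178, 362, 247], 2442), (0.2, [150, 201, 214, 301], 4145)]
top channel [(0.97, [352, 130, 380, 163], 512), (0.96, [352, 270, 377, 294], 417), (0.57, [313, 191, 349, 235], 1136)]
top can [(0.93, [364, 175, 399, 213], 926)]
top offcut_tray [(0.85, [413, 193, 492, 293], 5111)]
top flat_bar [(0.58, [427, 235, 481, 253], 743)]
top drip_tray [(0.55, [152, 203, 211, 299], 3847)]
top oil_bottle [(0.8, [138, 247, 190, 276], 1021)]
top jar [(0.65, [271, 203, 295, 224], 470)]
top wrench [(0.91, [308, 94, 325, 171], 616), (0.61, [141, 247, 190, 274], 1009)]
top key [(0.38, [415, 195, 492, 294], 5058)]
scene timer [(0.7, [257, 205, 330, 253], 1467)]
scene channel [(0.95, [291, 168, 321, 190], 657), (0.9, [278, 187, 314, 222], 759), (0.75, [308, 257, 336, 284], 605), (0.7, [224, 203, 247, 228], 401)]
scene can [(0.95, [263, 191, 289, 267], 1688)]
scene offcut_tray [(0.86, [137, 241, 236, 326], 4177)]
scene flat_bar [(0.76, [154, 264, 206, 297], 635)]
scene drip_tray [(0.92, [316, 148, 387, 189], 1217)]
scene oil_bottle [(0.64, [335, 121, 355, 163], 659)]
scene jar [(0.81, [315, 184, 337, 213], 403), (0.47, [336, 120, 354, 165], 697)]
scene wrench [(0.64, [331, 234, 403, 274], 570)]
scene key []
```

View pics/c1.png

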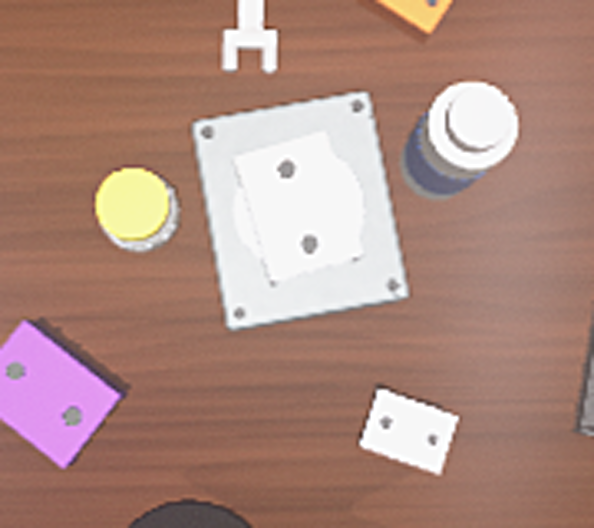

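The crop shows the white channel on the timer, with its top corners near crop (235,157), (325,132), (362,258) and (272,284). It is the larger of the two white ones, so it is the one meant. Next step is fitting the poses.

```bash
python3 - <<'E'
from h import *
d=np.load("reg.npz"); R=lambda n,t,i=0:d[f"{n}|{t}|{i}"]
def go(name,it,isc,z,free,yaw,cz,occ_t=(),occ_s=()):
    rt=R("top",name,it); ys,xs=np.nonzero(rt); xy=atz("top",(xs.mean(),ys.mean()),cz)
    regs={"top":rt}; 
    if isc is not None: regs["scene"]=R("scene",name,isc)
    dil=lambda n,L:cv2.dilate(np.any([R(n,t,i) for t,i in L],0).astype(np.uint8),np.ones((5,5)))>0 if L else np.zeros((400,640),bool)
    ig={"top":dil("top",occ_t),"scene":dil("scene",occ_s)}
    for r in ([regs]+([{k:v} for k,v in regs.items()] if len(regs)>1 else [])):
        f=free if len(r)>1 else [i for i in free if i!=2]
        p,c=fit(name,r,[*xy,z,yaw],f,ig); print(name,list(r),np.round(p[:3],4),"yaw",round(np.degrees(p[3]),1),"cost",round(c,3))
go("can",0,0,0,[0,1,2],0,.1)
go("channel",2,1,.055,[0,1,2,3],.2,.1,(),[("can",0)])
# timer union with channel region
for n,i in(("top",2),("scene",1)):
    pass
T=R("top","timer")|R("top","channel",2)
xy=atz("top",(331,212),.05)
p,c=fit("timer",{"top":cv2.morphologyEx(T.astype(np.uint8),cv2.MORPH_CLOSE,np.ones((5,5)))>0},[*xy,0,.2],[0,1,3],{"top":cv2.dilate(R("top","channel",2).astype(np.uint8),np.ones((5,5)))>0});print("timer",np.round(p,4),np.degrees(p[3]),c)
go("drip_tray",0,0,0,[0,1,2,3],-.05,.01,[("oil_bottle",0)],[("oil_bottle",0)])
go("offcut_tray",0,0,0,[0,1,2,3],-.1,.01,[("flat_bar",0)],[("flat_bar",0)])
go("flat_bar",0,0,.004,[0,1,2,3],-.1,.01)
go("oil_bottle",0,0,.004,[0,1,2],0,.08)
go("jar",0,0,0,[0,1,2],0,.05)
# hand-read corners
C=np.array([[235,157],[325,132],[362,258],[272,284]])/3.3+[240,150]-.35
print("channel corners @.1",[np.round(atz("top",u,.1),4).tolist() for u in C])
C=np.array([[193,123],[370,92],[408,297],[229,328]])/3.3+[240,150]-.35
print("timer corners @.055",[np.round(atz("top",u,.055),4).tolist() for u in C])
E
```

```text
can ['top', 'scene'] [ 6.060e-01 -1.303e-01 -5.000e-04] yaw 0.0 cost 0.097
can ['top'] [ 0.6062 -0.1306  0.    ] yaw 0.0 cost 0.052
can ['scene'] [ 0.6054 -0.1295  0.    ] yaw 0.0 cost 0.045
channel ['top', 'scene'] [ 0.5666 -0.0295  0.0559] yaw 15.2 cost 0.208
channel ['top'] [ 0.5678 -0.0286  0.055 ] yaw 14.7 cost 0.059
channel ['scene'] [ 0.5624 -0.0303  0.055 ] yaw 16.2 cost 0.127
timer [ 0.5704 -0.0318  0.      0.1604] 9.19257878843994 0.023038670418111626
drip_tray ['top', 'scene'] [0.5005 0.3048 0.0018] yaw -7.3 cost 0.096
drip_tray ['top'] [0.5005 0.3054 0.    ] yaw -7.1 cost 0.044
drip_tray ['scene'] [0.4986 0.3077 0.    ] yaw -8.1 cost 0.046
offcut_tray ['top', 'scene'] [ 0.5019 -0.3062 -0.0024] yaw -12.8 cost 0.05
offcut_tray ['top'] [ 0.5023 -0.3052  0.    ] yaw -13.1 cost 0.019
offcut_tray ['scene'] [ 0.5027 -0.3064  0.    ] yaw -12.3 cost 0.033
flat_bar ['top', 'scene'] [ 0.4989 -0.3095  0.0025] yaw -13.1 cost 0.252
flat_bar ['top'] [ 0.499  -0.3087  0.004 ] yaw -13.2 cost 0.055
flat_bar ['scene'] [ 0.5003 -0.3108  0.004 ] yaw -15.1 cost 0.2
oil_bottle ['top', 'scene'] [0.474  0.3095 0.0087] yaw 0.0 cost 0.197
oil_bottle ['top'] [0.4738 0.3122 0.004 ] yaw 0.0 cost 0.068
oil_bottle ['scene'] [0.4686 0.3166 0.004 ] yaw 0.0 cost 0.11
jar ['top', 'scene'] [ 0.5752  0.0767 -0.0021] yaw 0.0 cost 0.737
jar ['top'] [0.5734 0.0749 0.    ] yaw 0.0 cost 0.181
jar ['scene'] [0.563  0.0931 0.    ] yaw 0.0 cost 0.511
channel corners @.1 [[0.5976, 0.0092], [0.6122, -0.0468], [0.5336, -0.0672], [0.5189, -0.0119]]
timer corners @.055 [[0.6281, 0.0372], [0.6465, -0.0799], [0.5112, -0.0999], [0.4938, 0.0158]]
```

Poses agree between the two views:
- Can: (0.606,-0.130).
- Channel: (0.567,-0.029), yaw 15°, with its feet at 0.055.
- Timer and key: (0.570,-0.032), yaw 9.2°.

Now I'll move over the can.

```bash
cat >> h.py <<'E'
def plan(x,y,z,th=None):
    """total shift/turn (move units) from the measured pose; th: world angle of tool y, mod 180"""
    s=arm.sense(); R=np.array(s["tool_rot"]); d=R.T@(np.array([x,y,z])-s["tcp_pos"])/.2
    a=np.degrees(np.arctan2(R[1,1],R[0,1])); r=0 if th is None else ((a-th+90)%180-90)/120
    print("clock",round(s["clock"],2),"tcp",np.round(s["tcp_pos"],4),"th",round(a,1),"q6",round(s["qpos"][5],1),"w",round(s["gripper_width"],3),"gf",round(s["grip_force"],1),"F",np.round(s["ft_force"],1),"T",np.round(s["ft_torque"],2),"-> shift",np.round(d,3),"roll",round(r,3))
E
for i in 1 2 3 4; do python3 -m crank '[[[-0.13,-0.10,0,0,1],[-0.26,-0.20,0,0,1],[-0.39,-0.30,0,0,1],[-0.52,-0.41,0,0,1],[-0.65,-0.51,0,0,1],[-0.77,-0.61,0,0,1]]]'|tail -c 400; done
python3 -c "
from h import *
plan(.606,-.130,.117,82.7)"
```

```text
clock: 1.7
tcp_pos: [0.3013, 0.3708, 0.2389]
tool_rot: [[-0.939, 0.344, 0.001], [0.344, 0.939, 0.0], [-0.0, 0.0, -1.0]]
ft_force: [-0.3, -0.2, 0.3]
gripper_width: 0.999
grip_force: 0.0
clock: 2.2
tcp_pos: [0.404, 0.2031, 0.239]
tool_rot: [[-0.939, 0.345, 0.001], [0.345, 0.939, 0.0], [-0.001, 0.0, -1.0]]
ft_force: [0.9, 0.4, 0.5]
gripper_width: 0.996
grip_force: 0.0
clock: 2.7
tcp_pos: [0.5066, 0.0353, 0.2389]
tool_rot: [[-0.939, 0.345, 0.001], [0.345, 0.939, -0.0], [-0.001, 0.0, -1.0]]
ft_force: [-0.0, 0.4, -0.1]
gripper_width: 1.0
grip_force: 0.0
clock: 3.2
tcp_pos: [0.609, -0.1323, 0.2386]
tool_rot: [[-0.939, 0.345, 0.0], [0.345, 0.939, -0.0], [-0.0, 0.0, -1.0]]
ft_force: [0.4, -0.2, 0.4]
gripper_width: 1.003
grip_force: 0.0
clock 3.2 tcp [ 0.609  -0.1323  0.2386] th 69.8 q6 -93.0 w 1.003 gf 0.0 F [ 0.4 -0.2  0.4] T [ 0.06 -0.02  0.05] -> shift [0.018 0.006 0.608] roll -0.107
```

```bash
python3 -m crank '[[[0.018,0.006,0.08,-0.04,1],[0.018,0.006,0.2,-0.08,1],[0.018,0.006,0.32,-0.107,1],[0.018,0.006,0.43,-0.107,1],[0.018,0.006,0.52,-0.107,1],[0.018,0.006,0.58,-0.107,1],[0.018,0.006,0.605,-0.107,1],[0.018,0.006,0.605,-0.107,1]]]'|grep -E "tcp_pos|force"
python3 -m crank '[[[0,0,0,0,-1],[0,0,0,0,-1],[0,0,0,0,-1],[0,0,0,0,-1],[0,0,0,0,-1],[0,0,0,0,-1],[0,0,0,0,-1],[0,0,0,0,-1]]]'|grep -E "force|width"
python3 -c "
from h import *
plan(.606,-.130,.25)"
```

```text
tcp_pos: [0.6047, -0.1279, 0.1166]
ft_force: [-0.7, -0.1, 0.0]
grip_force: 0.0
ft_force: [-0.4, -1.2, 4.0]
gripper_width: 0.584
grip_force: 30.0
clock 4.53 tcp [ 0.6057 -0.1286  0.1183] th 82.7 q6 -105.6 w 0.584 gf 30.0 F [-0.4 -1.2  4. ] T [-0.13  0.01  0.01] -> shift [-0.003 -0.007 -0.658] roll 0
```

```bash
python3 -m crank '[[[0,0,-0.04,0,-1],[0,0,-0.12,0,-1],[0,0,-0.24,0,-1],[0,0,-0.38,0,-1],[0,0,-0.52,0,-1],[0,0,-0.63,0,-1],[0,0,-0.7,0,-1],[0,0,-0.7,0,-1]]]'|grep -E "tcp_pos|force|width"
python3 -c "
from h import *
plan(.552,.299,.2)"
```

```text
tcp_pos: [0.6066, -0.1285, 0.2616]
ft_force: [0.3, 0.0, -3.1]
gripper_width: 0.581
grip_force: 30.0
clock 5.2 tcp [ 0.6066 -0.1285  0.2616] th 82.7 q6 -105.6 w 0.581 gf 30.0 F [ 0.3  0.  -3.1] T [-0.03 -0.04  0.06] -> shift [0.544 2.086 0.303] roll 0
```

```bash
for i in 1 2 3; do python3 -m crank '[[[0.02,0.07,0,0,-1],[0.05,0.19,0,0,-1],[0.08,0.32,0,0,-1],[0.12,0.45,0,0,-1],[0.15,0.57,0,0,-1],[0.17,0.66,0,0,-1],[0.18,0.695,0,0,-1]]]'|grep -E "tcp_pos|width"; done
python3 -c "
from h import *
im=arm.snapshot('scene'); cv2.imwrite('pics/s2.png',cv2.resize(im[80:280,200:420],None,fx=3,fy=3)[...,::-1])
plan(.552,.299,.122)"
```

```text
tcp_pos: [0.5854, 0.0178, 0.2554]
gripper_width: 0.584
tcp_pos: [0.5683, 0.159, 0.2568]
gripper_width: 0.586
tcp_pos: [0.5507, 0.3007, 0.2569]
gripper_width: 0.583
clock 7.0 tcp [0.5506 0.3008 0.2569] th 82.8 q6 -65.0 w 0.581 gf 30.0 F [-0.8 -0.5 -3. ] T [0.08 0.12 0.02] -> shift [-0.009 -0.008  0.675] roll 0
```

View pics/s2.png

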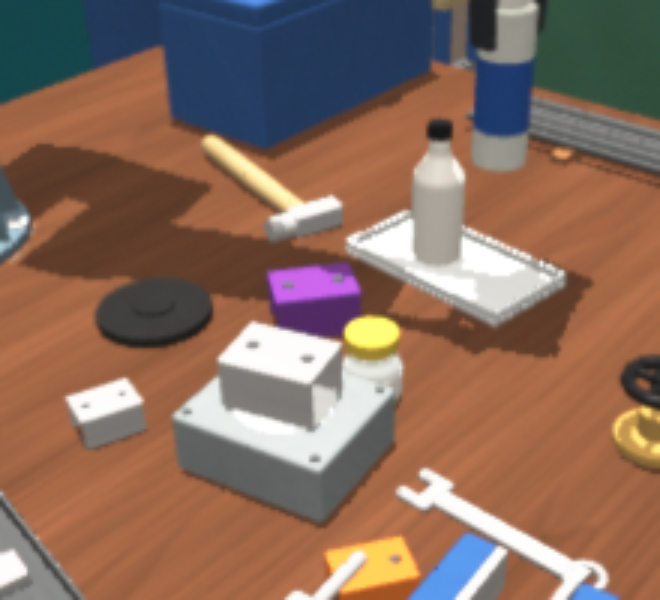

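The can hangs upright at crop (500,80), beyond the bottle at (438,195), with the tray floor free below it.

```bash
python3 -m crank '[[[-0.009,-0.008,0.06,0,-1],[-0.009,-0.008,0.16,0,-1],[-0.009,-0.008,0.28,0,-1],[-0.009,-0.008,0.4,0,-1],[-0.009,-0.008,0.5,0,-1],[-0.009,-0.008,0.58,0,-1],[-0.009,-0.008,0.62,0,-1],[-0.009,-0.008,0.635,0,-1]]]'|grep -E "tcp_pos|force"
python3 -m crank '[[[0,0,0,0,-1],[0,0,0.005,0,-1],[0,0,0.01,0,-1],[0,0,0.015,0,-1],[0,0,0.02,0,-1],[0,0,0.02,0,-1]]]'|grep -E "tcp_pos|force"
python3 -c "
from h import *
plan(.552,.299,.122)"
```

```text
tcp_pos: [0.552, 0.2952, 0.1281]
ft_force: [-0.1, 0.0, -3.4]
grip_force: 30.0
tcp_pos: [0.553, 0.2975, 0.1271]
ft_force: [-0.1, 0.0, -3.1]
grip_force: 30.0
clock 8.17 tcp [0.553  0.2975 0.1271] th 82.7 q6 -65.2 w 0.584 gf 30.0 F [-0.1  0.  -3.1] T [ 0.02  0.01 -0.01] -> shift [0.006 0.007 0.025] roll 0
```

```bash
python3 -m crank '[[[0.006,0.005,0.006,0,-1],[0.006,0.005,0.012,0,-1],[0.006,0.005,0.018,0,-1],[0.006,0.005,0.024,0,-1],[0.006,0.005,0.024,0,-1]]]'|grep -E "tcp_pos|force"
python3 -c "
from h import *
plan(.552,.299,.122)"
```

```text
tcp_pos: [0.5521, 0.2985, 0.1223]
ft_force: [-1.0, -0.5, 0.1]
grip_force: 30.0
clock 8.58 tcp [0.5521 0.2985 0.1223] th 82.7 q6 -65.1 w 0.586 gf 30.0 F [-1.  -0.5  0.1] T [-0.08  0.14  0.  ] -> shift [0.001 0.002 0.002] roll 0
```

The floor now carries the can's weight. Next I release it and rise.

```bash
python3 -m crank '[[[0,0,0.003,0,-1],[0,0,0.003,0,0.2],[0,0,0.003,0,0.3],[0,0,0.003,0,0.5],[0,0,0.003,0,1],[0,0,0.003,0,1],[0,0,0.003,0,1],[0,0,0.003,0,1]]]'|grep -E "tcp_pos|force|width"
python3 -m crank '[[[0,0,-0.05,0,1],[0,0,-0.14,0,1],[0,0,-0.25,0,1],[0,0,-0.37,0,1],[0,0,-0.5,0,1],[0,0,-0.6,0,1],[0,0,-0.62,0,1]]]'|grep -E "tcp_pos|force|width"
python3 -c "
from h import *
arm.snapshot('top')
L=arm.outline_of('top','can'); print(len(L),L[0]['confidence'],fit('can',{'top':L[0]['region']},[.552,.299,.004,0],[0,1]))
plan(.567,-.029,.22,105)"
```

```text
tcp_pos: [0.5518, 0.2985, 0.1212]
ft_force: [1.2, -0.1, -0.2]
gripper_width: 0.994
grip_force: 0.0
tcp_pos: [0.5538, 0.2992, 0.2509]
ft_force: [0.9, -0.3, 0.6]
gripper_width: 0.998
grip_force: 0.0
3 0.66 (array([0.54802545, 0.27182495, 0.004     , 0.        ]), np.float64(0.6292702107581))
clock 9.93 tcp [0.5525 0.2987 0.247 ] th 82.7 q6 -65.1 w 1.004 gf 0.0 F [ 0.4  0.1 -0.9] T [ 0.   -0.01 -0.02] -> shift [-0.28  -1.616  0.134] roll -0.186
```

```bash
for i in 1 2; do python3 -m crank '[[[-0.02,-0.1,0,0,1],[-0.05,-0.26,0,0,1],[-0.08,-0.43,0,0,1],[-0.11,-0.6,0,0,1],[-0.13,-0.74,0,0,1],[-0.14,-0.808,0,0,1]]]'|grep -E "tcp_pos"; done
python3 -m crank '[[[0,0,0.05,-0.04,1],[0,0,0.1,-0.09,1],[0,0,0.2,-0.14,1],[0,0,0.3,-0.186,1],[0,0,0.4,-0.186,1],[0,0,0.45,-0.186,1],[0,0,0.45,-0.186,1]]]'|grep -E "tcp_pos"
python3 -c "
from h import *
im=arm.snapshot('scene'); cv2.imwrite('pics/s3.png',cv2.resize(im[80:280,200:420],None,fx=3,fy=3)[...,::-1])
plan(.567,-.029,.073,105)"
```

```text
tcp_pos: [0.558, 0.1316, 0.2431]
tcp_pos: [0.5656, -0.0317, 0.2438]
tcp_pos: [0.564, -0.0279, 0.1519]
clock 11.57 tcp [ 0.5651 -0.0282  0.1537] th 105.0 q6 -119.9 w 1.0 gf 0.0 F [ 0.6 -0.1  0.8] T [ 0.04 -0.04 -0.03] -> shift [-0.009 -0.007  0.404] roll 0.0
```

View pics/s3.png

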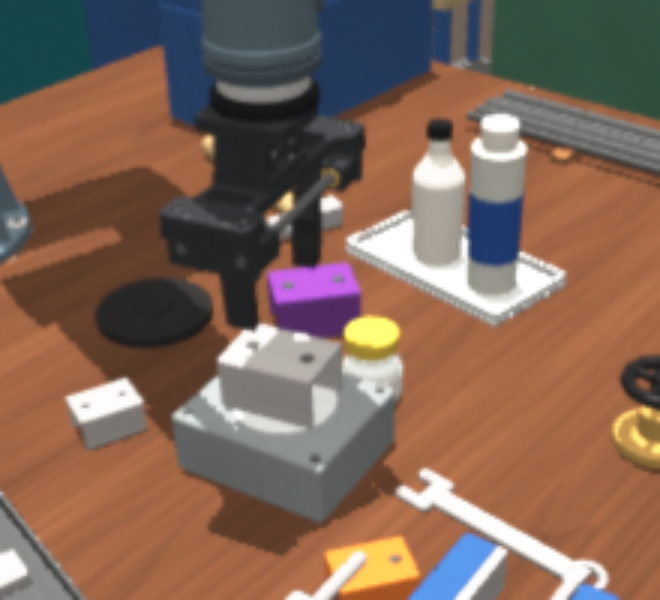

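The can (crop 497,210) stands upright in the tray beside the bottle, and the gripper straddles the channel. I'll descend and grip.

```bash
python3 -m crank '[[[-0.009,-0.007,0.05,0,1],[-0.009,-0.007,0.13,0,1],[-0.009,-0.007,0.22,0,1],[-0.009,-0.007,0.3,0,1],[-0.009,-0.007,0.36,0,1],[-0.009,-0.007,0.39,0,1],[-0.009,-0.007,0.4,0,1],[-0.009,-0.007,0.4,0,1]]]'|grep -E "tcp_pos|force"
python3 -m crank '[[[0,0,0,0,0.8],[0,0,0,0,0.6],[0,0,0,0,0.5],[0,0,0,0,0.4],[0,0,0,0,0.3],[0,0,0,0,-1],[0,0,0,0,-1],[0,0,0,0,-1]]]'|grep -E "force|width"
python3 -c "
from h import *
plan(.567,-.029,.073,105)"
```

```text
tcp_pos: [0.5686, -0.0301, 0.0754]
ft_force: [-0.4, -0.1, -0.4]
grip_force: 0.0
ft_force: [-1.8, 3.6, 4.8]
gripper_width: 0.656
grip_force: 30.0
clock 12.9 tcp [ 0.5685 -0.0298  0.0758] th 105.0 q6 -120.0 w 0.656 gf 30.0 F [-1.8  3.6  4.8] T [0.59 0.19 0.06] -> shift [0.006 0.006 0.014] roll 0.0
```

```bash
python3 -m crank '[[[0,0,-0.03,0,-1],[0,0,-0.08,0,-1],[0,0,-0.16,0,-1],[0,0,-0.26,0,-1],[0,0,-0.36,0,-1],[0,0,-0.46,0,-1],[0,0,-0.52,0,-1],[0,0,-0.52,0,-1]]]'|grep -E "tcp_pos|force|width"
python3 -c "
from h import *
plan(.555,-.318,.18,-13)"
```

```text
tcp_pos: [0.5701, -0.0308, 0.1828]
ft_force: [0.6, 0.4, -2.1]
gripper_width: 0.657
grip_force: 30.0
clock 13.57 tcp [ 0.5701 -0.0308  0.1828] th 105.0 q6 -120.0 w 0.657 gf 30.0 F [ 0.6  0.4 -2.1] T [ 0.02 -0.05  0.03] -> shift [ 0.445 -1.368  0.016] roll -0.517
```

```bash
for i in 1 2; do python3 -m crank '[[[0.02,-0.06,0,0,-1],[0.06,-0.17,0,0,-1],[0.1,-0.3,0,0,-1],[0.14,-0.43,0,0,-1],[0.18,-0.55,0,0,-1],[0.21,-0.64,0,0,-1],[0.22,-0.684,0,0,-1]]]'|grep -E "tcp_pos"; done
for i in 1 2 3; do python3 -m crank '[[[0,0,0,0.03,-1],[0,0,0,0.08,-1],[0,0,0,0.13,-1],[0,0,0,0.18,-1],[0,0,0,0.23,-1],[0,0,0,0.28,-1],[0,0,0,0.31,-1],[0,0,0,0.328,-1]]]'|grep -E "tcp_pos|width"; done
python3 -c "
from h import *
im=arm.snapshot('top'); cv2.imwrite('pics/t4.png',cv2.resize(im[160:320,280:520],None,fx=3,fy=3)[...,::-1])
plan(.555,-.318,.0255,-13)"
```

```text
tcp_pos: [0.5596, -0.1766, 0.1773]
tcp_pos: [0.5534, -0.3193, 0.1785]
tcp_pos: [0.5542, -0.3159, 0.1788]
gripper_width: 0.658
tcp_pos: [0.5542, -0.316, 0.1788]
gripper_width: 0.652
tcp_pos: [0.5542, -0.316, 0.1788]
gripper_width: 0.657
clock 16.78 tcp [ 0.5542 -0.316   0.1788] th -13.3 q6 -27.1 w 0.654 gf 30.0 F [ 0.4  1.  -3.5] T [-0.08  0.15 -0.  ] -> shift [-0.01   0.007  0.767] roll -0.002
```

View pics/t4.png

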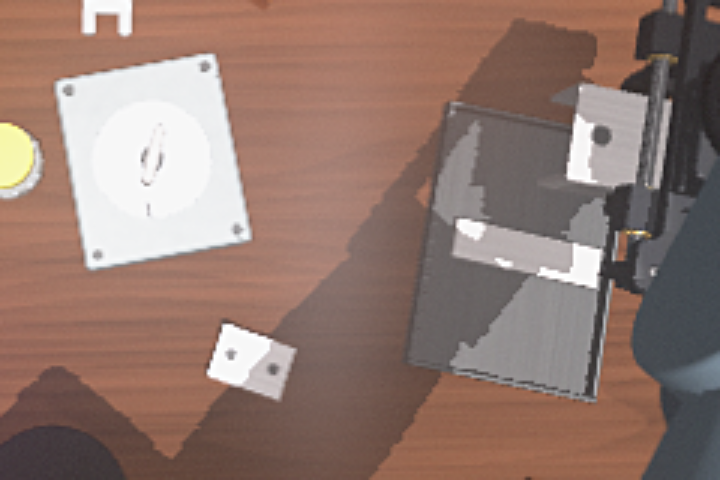

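The key is uncovered at crop (152,155), with its wings tilted about -10°, so it isn't at 0. The channel is above the upper part of the tray, clear of the bar at crop (525,252). I'll lower it.

```bash
python3 -m crank '[[[-0.01,0.007,0.06,0,-1],[-0.01,0.007,0.16,0,-1],[-0.01,0.007,0.28,0,-1],[-0.01,0.007,0.41,0,-1],[-0.01,0.007,0.53,0,-1],[-0.01,0.007,0.63,0,-1],[-0.01,0.007,0.69,0,-1],[-0.01,0.007,0.72,0,-1]]]'|grep -E "tcp_pos|force"
python3 -m crank '[[[0,0,0,0,-1],[0,0,0,0,-1]]]'|grep -E "tcp_pos|force"
python3 -c "
from h import *
plan(.555,-.318,.0245,-13)"
```

```text
tcp_pos: [0.5537, -0.318, 0.0322]
ft_force: [-0.2, 0.5, -2.6]
grip_force: 30.0
tcp_pos: [0.5554, -0.3196, 0.0358]
ft_force: [0.3, 1.1, -2.1]
grip_force: 30.0
clock 17.62 tcp [ 0.5554 -0.3196  0.0358] th -13.0 q6 -27.5 w 0.654 gf 30.0 F [ 0.3  1.1 -2.1] T [-0.05  0.1   0.  ] -> shift [ 0.008 -0.004  0.056] roll -0.0
```

```bash
python3 -m crank '[[[0,0,0.012,0,-1],[0,0,0.024,0,-1],[0,0,0.034,0,-1],[0,0,0.042,0,-1],[0,0,0.046,0,-1],[0,0,0.05,0,-1],[0,0,0.05,0,-1]]]'|grep -E "tcp_pos|force"
python3 -c "
from h import *
plan(.555,-.318,.0245,-13)"
```

```text
tcp_pos: [0.5549, -0.3194, 0.0252]
ft_force: [0.1, 0.3, -2.4]
grip_force: 30.0
clock 18.2 tcp [ 0.5549 -0.3194  0.0252] th -13.1 q6 -27.4 w 0.653 gf 30.0 F [ 0.1  0.3 -2.4] T [-0.07  0.05  0.  ] -> shift [ 0.007 -0.001  0.003] roll -0.001
```

Still hanging, so I'll creep down a bit more.

```bash
python3 -m crank '[[[0,0,0.004,0,-1],[0,0,0.008,0,-1],[0,0,0.012,0,-1],[0,0,0.012,0,-1]]]'|grep -E "tcp_pos|ft_force"
python3 -c "
from h import *
plan(.555,-.318,.0245,-13)"
```

```text
tcp_pos: [0.5551, -0.3195, 0.0248]
ft_force: [-5.3, 3.9, 11.9]
clock 18.53 tcp [ 0.5551 -0.3195  0.0248] th -13.1 q6 -27.4 w 0.654 gf 30.0 F [-5.3  3.9 11.9] T [ 0.56  0.91 -0.01] -> shift [ 0.007 -0.002  0.001] roll -0.001
```

It is down: contact force is 12 N with the feet at 4 mm. I'll ease off, open and rise.

```bash
python3 -m crank '[[[0,0,-0.006,0,-1],[0,0,-0.006,0,0.4],[0,0,-0.006,0,0.45],[0,0,-0.006,0,0.5],[0,0,-0.006,0,0.7],[0,0,-0.006,0,0.7],[0,0,-0.006,0,0.7]]]'|grep -E "tcp_pos|force|width"
python3 -m crank '[[[0,0,-0.05,0,0.7],[0,0,-0.12,0,0.7],[0,0,-0.22,0,0.7],[0,0,-0.34,0,0.7],[0,0,-0.48,0,0.7],[0,0,-0.6,0,0.7],[0,0,-0.65,0,0.7]]]'|grep -E "tcp_pos|force"
python3 -c "
from h import *
plan(.570,-.032,.155)"
```

```text
tcp_pos: [0.555, -0.3195, 0.024]
ft_force: [-0.2, 1.0, -0.2]
gripper_width: 0.85
grip_force: 0.0
tcp_pos: [0.5569, -0.321, 0.1601]
ft_force: [0.2, -0.9, 1.3]
grip_force: 0.0
clock 19.7 tcp [ 0.5569 -0.321   0.1601] th -13.1 q6 -27.4 w 0.853 gf 0.0 F [ 0.2 -0.9  1.3] T [-0.08  0.08 -0.02] -> shift [ 1.422 -0.263  0.019] roll 0
```

```bash
python3 - <<'E'
from h import *
t=arm.snapshot('top'); s=arm.snapshot('scene')
A=cv2.resize(t[175:250,295:370],(380,380),interpolation=cv2.INTER_CUBIC)
B=cv2.resize(s[195:255,255:335],(400,300),interpolation=cv2.INTER_CUBIC)
C=cv2.resize(s[220:330,130:260],None,fx=3,fy=2.0)[:220]
D=np.zeros((600,800,3),np.uint8); D[:380,:380]=A; D[:300,390:790]=B; D[310:530,390:390+C.shape[1]]=C
cv2.imwrite('pics/k5.png',D[...,::-1])
E
```

```text
(no output)
```

View pics/k5.png

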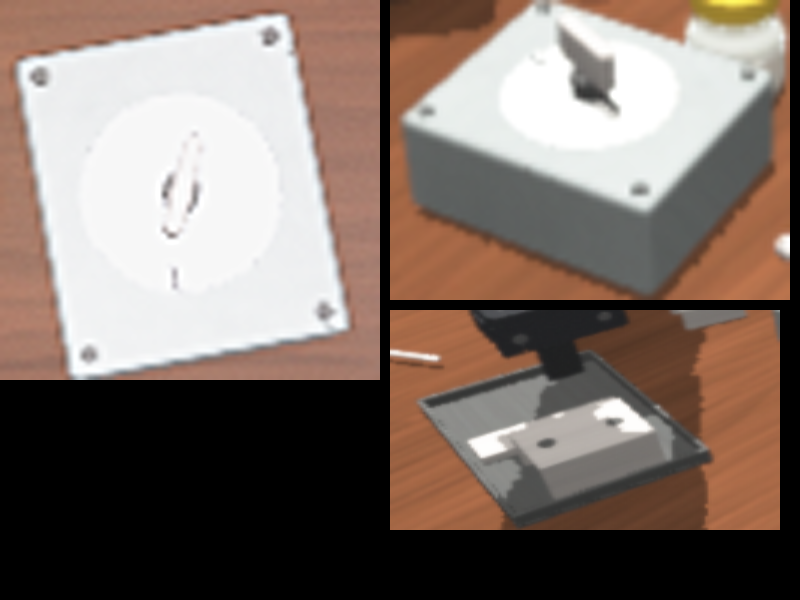

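The channel (lower right) stands on its legs beside the bar. In the top crop the wings run from (197,133) to (170,236), so the key isn't at zero. In the scene crop the wings' top edge runs from (558,14) to (612,54). Next I'll work out the key's axis and angle.

```bash
python3 - <<'E'
from h import *
T=[np.array(p)/5.067+[295,175]-.4 for p in [(197,133),(170,236)]]
a,b=[atz("top",p,.091) for p in T]; print("top ends",a,b,"mid",(a+b)/2,"len",np.linalg.norm(a-b),"ang",np.degrees(np.arctan2(*(a-b)[::-1])))
S=[np.array(p)/5+[255,195]-.4 for p in [(558-390,14),(612-390,54)]]
c,d=[atz("scene",p,.091) for p in S]; print("scene",c,d,"len",np.linalg.norm(c-d),"ang",np.degrees(np.arctan2(*(d-c)[::-1])))
for th in(-5,-10,-15,-20):
    u=np.array([np.cos(np.radians(th)),np.sin(np.radians(th))])*.021
    P=[[.570+k*u[0],-.032+k*u[1],z] for k in(1,-1) for z in(.091,.067)]
    print(th,"top",np.round((proj("top",P)-[295,175]+.4)*5.067).tolist(),"scene",np.round((proj("scene",P)-[255,195]+.4)*5+[390,0]).tolist())
# hub/dial centre
print("dial", atz("top",np.array([180,192])/5.067+[295,175]-.4,.055))
plan(.570,-.032,.155,80)
E
```

```text
top ends [ 0.59056077 -0.03709204] [ 0.5487754  -0.02508927] mid [ 0.56966809 -0.03109066] len 0.043475089561166885 ang -16.026609293711218
scene [ 0.55018086 -0.02840688] [ 0.59236423 -0.03705269] len 0.04306026357825433 ang -11.582807153885401
-5 top [[189.0, 132.0], [187.0, 141.0], [183.0, 235.0], [181.0, 240.0]] scene [[614.0, 50.0], [616.0, 91.0], [554.0, 15.0], [557.0, 56.0]]
-10 top [[193.0, 133.0], [191.0, 141.0], [178.0, 234.0], [176.0, 240.0]] scene [[611.0, 51.0], [614.0, 93.0], [557.0, 13.0], [560.0, 54.0]]
-15 top [[198.0, 134.0], [196.0, 142.0], [174.0, 234.0], [172.0, 239.0]] scene [[608.0, 53.0], [610.0, 94.0], [560.0, 12.0], [563.0, 53.0]]
-20 top [[202.0, 135.0], [200.0, 143.0], [169.0, 232.0], [168.0, 238.0]] scene [[605.0, 54.0], [607.0, 96.0], [563.0, 11.0], [566.0, 52.0]]
dial [ 0.57077982 -0.03081997]
clock 19.8 tcp [ 0.5565 -0.3206  0.1579] th -13.1 q6 -27.4 w 0.849 gf 0.0 F [ 0.1  0.6 -0. ] T [-0.11  0.07 -0.01] -> shift [ 1.421 -0.261  0.009] roll 0.724
```

The key's wings are at about -14° and its axis is at (0.570,-0.0315), so about 172° remain to the stop. The closing line should be at 76°.

```bash
for i in 1 2; do python3 -m crank '[[[0.08,-0.015,0,0,0.7],[0.2,-0.035,0,0,0.7],[0.34,-0.06,0,0,0.7],[0.48,-0.09,0,0,0.7],[0.6,-0.11,0,0,0.7],[0.68,-0.125,0,0,0.7],[0.71,-0.13,0,0,0.7]]]'|grep -E "tcp_pos"; done
for i in 1 2; do python3 -m crank '[[[0,0,0,-0.05,0.4],[0,0,0,-0.1,0.2],[0,0,0,-0.15,0.2],[0,0,0,-0.21,0.2],[0,0,0,-0.27,0.2],[0,0,0,-0.32,0.2],[0,0,0,-0.371,0.2],[0,0,0,-0.371,0.2]]]'|grep -E "tcp_pos"; done
python3 -c "
from h import *
plan(.570,-.0315,.063,76)"
```

```text
tcp_pos: [0.5607, -0.1716, 0.1523]
tcp_pos: [0.5681, -0.0291, 0.1533]
tcp_pos: [0.5685, -0.0321, 0.1536]
tcp_pos: [0.5685, -0.0318, 0.1537]
clock 22.3 tcp [ 0.5685 -0.0318  0.1537] th 76.0 q6 -91.1 w 0.598 gf 0.0 F [ 0.3 -0.1 -0.2] T [ 0.02  0.02 -0.01] -> shift [-0.007  0.003  0.454] roll -0.0
```

```bash
python3 -m crank '[[[-0.007,0.003,0.06,0,0.2],[-0.007,0.003,0.15,0,0.2],[-0.007,0.003,0.25,0,0.2],[-0.007,0.003,0.33,0,0.2],[-0.007,0.003,0.39,0,0.2],[-0.007,0.003,0.43,0,0.2],[-0.007,0.003,0.445,0,0.2],[-0.007,0.003,0.445,0,0.2]]]'|grep -E "tcp_pos|force"
python3 -m crank '[[[0,0,0,0,0],[0,0,0,0,-0.2],[0,0,0,0,-0.4],[0,0,0,0,-0.5],[0,0,0,0,-0.6],[0,0,0,0,-0.7],[0,0,0,0,-1],[0,0,0,0,-1]]]'|grep -E "force|width"
python3 -c "
from h import *
plan(.570,-.0315,.063,76)"
```

```text
tcp_pos: [0.5698, -0.0308, 0.0643]
ft_force: [0.1, -0.7, 0.2]
grip_force: 0.0
ft_force: [-5.8, -4.4, 12.5]
gripper_width: 0.099
grip_force: 57.9
clock 23.63 tcp [ 0.5706 -0.0317  0.0668] th 76.0 q6 -91.0 w 0.099 gf 57.9 F [-5.8 -4.4 12.5] T [-0.77  1.05  0.07] -> shift [0.003 0.001 0.019] roll -0.0
```

```bash
for i in 1 2; do python3 -m crank '[[[0,0,0,0.03,-1],[0,0,0,0.07,-1],[0,0,0,0.11,-1],[0,0,0,0.15,-1],[0,0,0,0.19,-1],[0,0,0,0.23,-1],[0,0,0,0.25,-1],[0,0,0,0.25,-1]]]'|grep -E "tcp_pos|force|width";python3 -c "
from h import *
plan(.570,-.0315,.063,76)"; done
```

```text
tcp_pos: [0.5702, -0.0324, 0.0668]
ft_force: [-6.6, -5.9, 12.7]
gripper_width: 0.1
grip_force: 57.2
clock 24.3 tcp [ 0.5702 -0.0324  0.0668] th 45.8 q6 -60.8 w 0.1 gf 57.2 F [-6.6 -5.9 12.7] T [-1.06  1.26 -0.  ] -> shift [0.004 0.003 0.019] roll -0.251
tcp_pos: [0.5695, -0.0328, 0.0669]
ft_force: [-11.0, -8.4, 15.6]
gripper_width: 0.098
grip_force: 57.3
clock 24.97 tcp [ 0.5695 -0.0328  0.0669] th 15.9 q6 -30.8 w 0.098 gf 57.3 F [-11.   -8.4  15.6] T [-1.28  1.87  0.02] -> shift [0.006 0.004 0.019] roll -0.501
```

```bash
python3 -m crank '[[[0,0,0,0,-0.5],[0,0,0,0,-0.3],[0,0,0,0,-0.2],[0,0,0,0,-0.2],[0,0,0,0,-0.2]]]'|grep -E "tcp_pos|force|width";python3 -c "
from h import *
t=arm.snapshot('top'); s=arm.snapshot('scene')
D=np.hstack([cv2.resize(t[175:250,295:370],(390,390),interpolation=cv2.INTER_CUBIC),cv2.resize(s[175:250,255:330],(390,390),interpolation=cv2.INTER_CUBIC)]); cv2.imwrite('pics/k6.png',D[...,::-1])
plan(.570,-.0315,.063)"
```

```text
tcp_pos: [0.5695, -0.0305, 0.0647]
ft_force: [0.0, -0.3, 0.3]
gripper_width: 0.402
grip_force: 0.0
clock 25.48 tcp [ 0.5695 -0.0305  0.0646] th 16.0 q6 -31.0 w 0.401 gf 0.0 F [ 1.   0.4 -0.7] T [-0.06  0.01  0.01] -> shift [-0.006  0.001  0.008] roll 0
```

View pics/k6.png

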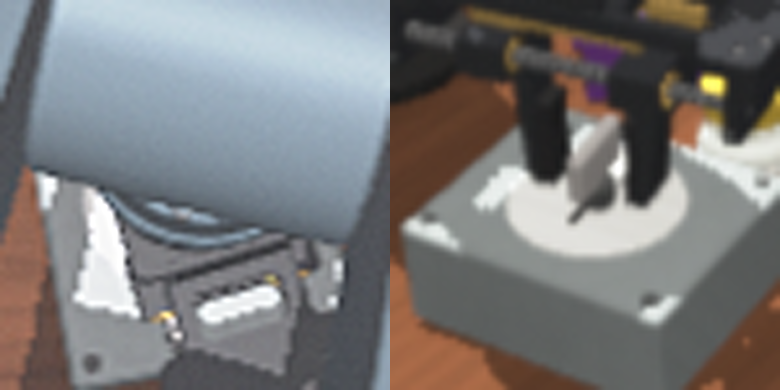

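The fingers straddle the wings (right crop about 597,160), and the wings have turned with the grip. I'll regrip, re-centred, and do the second stroke.

```bash
python3 -m crank '[[[-0.008,0,0.005,0,-0.3],[-0.008,0,0.005,0,-0.5],[-0.008,0,0.005,0,-0.7],[-0.008,0,0.005,0,-1],[-0.008,0,0.005,0,-1],[-0.008,0,0.005,0,-1]]]'|grep -E "force|width"
for i in 1 2; do python3 -m crank '[[[0,0,0,0.03,-1],[0,0,0,0.07,-1],[0,0,0,0.11,-1],[0,0,0,0.15,-1],[0,0,0,0.19,-1],[0,0,0,0.23,-1],[0,0,0,0.25,-1],[0,0,0,0.25,-1]]]'|grep -E "ft_force|width";python3 -c "
from h import *
plan(.570,-.032,.063)"; done
python3 -m crank '[[[0,0,0,0,-0.5],[0,0,0,0,-0.3],[0,0,0,0,-0.2],[0,0,0,0,-0.2],[0,0,0,0,-0.2]]]'|grep -E "tcp_pos|force|width"
python3 -c "
from h import *
plan(.570,-.032,.063)"
```

```text
ft_force: [-5.0, -1.6, 1.7]
gripper_width: 0.175
grip_force: 30.0
ft_force: [-7.5, -2.1, 4.8]
gripper_width: 0.175
clock 26.65 tcp [ 0.5688 -0.0325  0.0637] th -14.2 q6 -1.0 w 0.175 gf 30.0 F [-7.5 -2.1  4.8] T [-0.5   1.31  0.08] -> shift [0.004 0.005 0.003] roll 0
ft_force: [-9.7, -2.0, 5.6]
gripper_width: 0.178
clock 27.32 tcp [ 0.5683 -0.0322  0.0636] th -44.1 q6 29.0 w 0.178 gf 30.0 F [-9.7 -2.   5.6] T [-0.3   1.59  0.08] -> shift [0.007 0.005 0.003] roll 0
tcp_pos: [0.571, -0.0323, 0.0643]
ft_force: [-0.1, 0.3, 0.5]
gripper_width: 0.4
grip_force: 0.0
clock 27.73 tcp [ 0.571  -0.0323  0.0643] th -44.0 q6 28.9 w 0.4 gf 0.0 F [-0.1  0.3  0.5] T [-0.02  0.15 -0.01] -> shift [-0.002 -0.005  0.006] roll 0
```

A width of 15.4 mm means the second grip closed on the hub, because the fingertips sat below 67 mm. I'll rise, look at the key's angle and then grip higher.

```bash
python3 -m crank '[[[0,0,-0.05,0,0],[0,0,-0.15,0,0],[0,0,-0.27,0,0.2],[0,0,-0.38,0,0.2],[0,0,-0.45,0,0.2],[0,0,-0.45,0,0.2]]]'|grep -E "tcp_pos"
python3 - <<'E'
from h import *
s=arm.snapshot('scene')
D=cv2.resize(s[195:255,255:335],(800,600),interpolation=cv2.INTER_CUBIC); cv2.imwrite('pics/k7.png',D[...,::-1])
for th in range(-90,90,15):
    u=np.array([np.cos(np.radians(th)),np.sin(np.radians(th))])*.021
    P=[[.570+k*u[0],-.0315+k*u[1],z] for k in(1,-1) for z in(.091,.067)]
    print(th,np.round((proj("scene",P)-[255,195]+.5)*10).astype(int).tolist())
plan(.570,-.032,.07)
E
```

```text
tcp_pos: [0.5732, -0.0329, 0.1587]
-90 [[329, 105], [335, 188], [449, 25], [453, 107]]
-75 [[348, 112], [354, 195], [430, 18], [434, 100]]
-60 [[370, 116], [376, 199], [408, 15], [413, 96]]
-45 [[394, 116], [399, 199], [386, 14], [391, 96]]
-30 [[417, 112], [422, 196], [363, 18], [369, 99]]
-15 [[439, 106], [443, 189], [342, 24], [348, 106]]
0 [[457, 96], [461, 179], [325, 33], [331, 115]]
15 [[470, 84], [474, 167], [311, 44], [317, 126]]
30 [[477, 71], [481, 154], [303, 57], [309, 139]]
45 [[479, 58], [483, 141], [300, 70], [307, 153]]
60 [[474, 45], [478, 128], [304, 83], [310, 166]]
75 [[464, 34], [468, 116], [314, 95], [320, 178]]
clock 28.28 tcp [ 0.572  -0.0326  0.1566] th -44.0 q6 28.9 w 0.599 gf 0.0 F [ 0.3 -0.3 -0.4] T [-0.07  0.13 -0.02] -> shift [-0.006 -0.011  0.433] roll 0
```

View pics/k7.png

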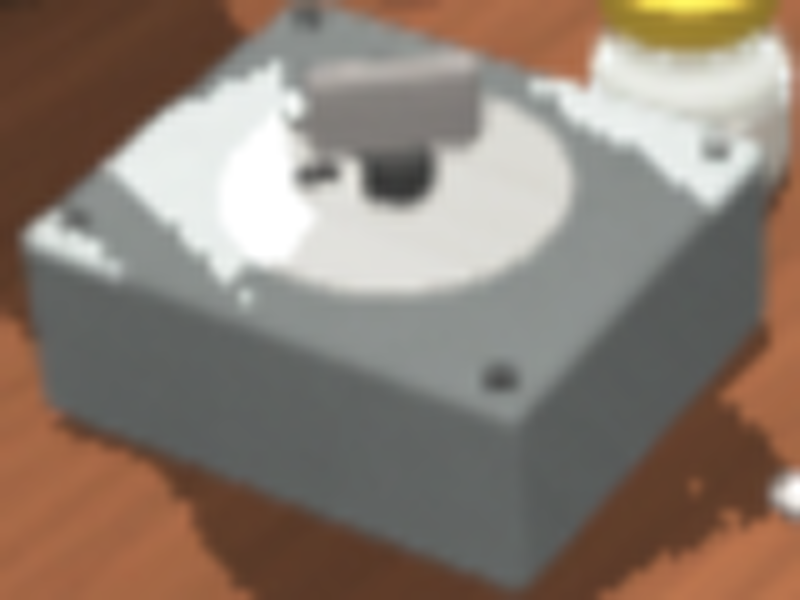

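The wings now run from (305,72) to (478,60), which matches +46° (that is, -134°). So the key followed all 120°, and about 52° remain. I'll regrip higher and wind to the stop.

```bash
python3 -m crank '[[[-0.006,-0.011,0.06,0,0.2],[-0.006,-0.011,0.15,0,0],[-0.006,-0.011,0.25,0,0],[-0.006,-0.011,0.33,0,0],[-0.006,-0.011,0.39,0,0],[-0.006,-0.011,0.42,0,0],[-0.006,-0.011,0.425,0,0],[-0.006,-0.011,0.425,0,0]]]'|grep -E "tcp_pos|force"
python3 -m crank '[[[0,0,0,0,-0.2],[0,0,0,0,-0.4],[0,0,0,0,-0.5],[0,0,0,0,-0.6],[0,0,0,0,-0.7],[0,0,0,0,-1],[0,0,0,0,-1],[0,0,0,0,-1]]]'|grep -E "force|width"
python3 -c "
from h import *
plan(.570,-.032,.07)"
```

```text
tcp_pos: [0.5677, -0.0315, 0.0684]
ft_force: [-0.8, 0.9, 0.8]
grip_force: 0.0
ft_force: [1.1, -0.5, 0.5]
gripper_width: 0.097
grip_force: 30.0
clock 29.62 tcp [ 0.5685 -0.0319  0.0695] th -44.0 q6 28.9 w 0.097 gf 30.0 F [ 1.1 -0.5  0.5] T [-0.19  0.09  0.14] -> shift [ 0.005  0.006 -0.003] roll 0
```

A clean grip: 8.5 mm with low forces. I'll turn 40° first, then in small steps with the torque watched.

```bash
python3 -m crank '[[[0,0,0,0.03,-1],[0,0,0,0.07,-1],[0,0,0,0.12,-1],[0,0,0,0.17,-1],[0,0,0,0.22,-1],[0,0,0,0.27,-1],[0,0,0,0.31,-1],[0,0,0,0.333,-1]]]'|grep -E "width"
python3 -c "
from h import *
plan(.57,-.032,.07)"
for i in 1 2; do python3 -m crank '[[[0,0,0,0.01,-1],[0,0,0,0.02,-1],[0,0,0,0.03,-1],[0,0,0,0.04,-1],[0,0,0,0.04,-1]]]'|grep -E "width|grip"
python3 -c "
from h import *
plan(.57,-.032,.07)"; done
```

```text
gripper_width: 0.099
clock 30.28 tcp [ 0.5683 -0.0315  0.0695] th -84.2 q6 69.1 w 0.099 gf 30.0 F [-0.5 -0.4  3.3] T [0.1  0.17 0.2 ] -> shift [ 0.008  0.003 -0.003] roll 0
gripper_width: 0.097
grip_force: 30.0
clock 30.7 tcp [ 0.5683 -0.0315  0.0694] th -88.9 q6 73.7 w 0.097 gf 30.0 F [-0.3  2.1  5.7] T [0.29 0.31 0.08] -> shift [ 0.008  0.003 -0.003] roll 0
gripper_width: 0.102
grip_force: 30.0
clock 31.12 tcp [ 0.5683 -0.0314  0.0695] th -93.7 q6 78.5 w 0.102 gf 30.0 F [-1.   1.5  5.4] T [0.33 0.35 0.14] -> shift [ 0.009  0.002 -0.003] roll 0
```

```bash
for i in 1 2 3; do python3 -m crank '[[[0,0,0,0.01,-1],[0,0,0,0.02,-1],[0,0,0,0.025,-1],[0,0,0,0.025,-1]]]'|grep -E "ZZ"
python3 -c "
from h import *
plan(.57,-.032,.07)"; done
```

```text
clock 31.45 tcp [ 0.5683 -0.0314  0.0694] th -96.6 q6 81.5 w 0.1 gf 30.0 F [-1.4  2.4  5.4] T [0.3  0.29 0.25] -> shift [ 0.009  0.002 -0.003] roll 0
clock 31.78 tcp [ 0.5683 -0.0314  0.0694] th -99.6 q6 84.5 w 0.102 gf 30.0 F [-1.1  3.1  5.1] T [0.35 0.27 0.5 ] -> shift [ 0.009  0.001 -0.003] roll 0
clock 32.12 tcp [ 0.5683 -0.0314  0.0694] th -102.6 q6 87.5 w 0.11 gf 31.6 F [-1.1  2.4  5. ] T [0.35 0.24 0.61] -> shift [ 0.009  0.001 -0.003] roll 0
```

The torque climbed from 0.14 to 0.61 N m and the fingers started to spread, so the key is on its stop. That is at about -97°, against an expected -95.6°. I'll release, rise, back away and verify.

```bash
python3 -m crank '[[[0,0,0,0,-0.5],[0,0,0,0,-0.2],[0,0,0,0,0.1],[0,0,0,0,0.1],[0,0,0,0,0.2],[0,0,0,0,0.2]]]'|grep -E "force|width"
python3 -m crank '[[[0,0,-0.08,0,0.2],[0,0,-0.22,0,0.2],[0,0,-0.38,0,0.2],[0,0,-0.55,0,0.2],[0,0,-0.7,0,0.2],[0,0,-0.8,0,0.2],[0,0,-0.85,0,0.2],[0,0,-0.85,0,0.2]]]'|grep -E "tcp_pos"
python3 -c "
from h import *
plan(.40,-.03,.24)"
```

```text
ft_force: [0.2, 0.1, 0.2]
gripper_width: 0.538
grip_force: 0.0
tcp_pos: [0.5695, -0.032, 0.2418]
clock 33.28 tcp [ 0.5695 -0.032   0.2418] th -102.6 q6 87.5 w 0.598 gf 0.0 F [0.  0.3 0.2] T [0.05 0.12 0.03] -> shift [-0.829  0.175  0.005] roll 0
```

```bash
python3 -m crank '[[[-0.1,0.02,0,0,0.2],[-0.25,0.05,0,0,0.2],[-0.42,0.09,0,0,0.2],[-0.6,0.13,0,0,0.2],[-0.75,0.16,0,0,0.2],[-0.83,0.175,0,0,0.2],[-0.83,0.175,0,0,0.2]]]'|grep tcp_pos
python3 - <<'E'
from h import *
t=arm.snapshot('top'); s=arm.snapshot('scene')
D=np.zeros((600,800,3),np.uint8)
def put(im,x,y,w,h): D[y:y+h,x:x+w]=cv2.resize(im,(w,h),interpolation=cv2.INTER_CUBIC)
put(s[195:255,255:335],0,0,440,330); put(s[110:330,130:420],0,335,350,265); put(t[175:250,295:370],445,0,350,330); put(t[80:320,130:510],360,335,419,265)
cv2.imwrite('pics/end.png',D[...,::-1])
for n in("top","scene"):
    for k,p0,f in(("can",[.552,.299,.004,0],[0,1]),("channel",[.555,-.318,.004,np.radians(77)],[0,1,3]),("flat_bar",[.499,-.309,.004,-.23],[0,1,3]),("oil_bottle",[.474,.312,.004,0],[0,1])):
        r=mask(n,M[k],p0)>.5; L=arm.outline_of(n,k)
        L=[l for l in L if (l["region"]&r).sum()>.4*r.sum()]
        if L: p,c=fit(k,{n:L[0]["region"]},p0,f); print(n,k,np.round(p[:2],3),round(np.degrees(p[3]),1),round(c,2))
        else: print(n,k,"not seen")
print(arm.sense()["clock"])
for th in(10,2,-6,-12): 
    u=np.array([np.cos(np.radians(th)),np.sin(np.radians(th))])*.021
    P=[[.570+k*u[0],-.0315+k*u[1],z] for k in(1,-1) for z in(.091,.067)]
    print(th,np.round((proj("scene",P)-[255,195]+.5)*5.5).astype(int).tolist())
E
```

```text
tcp_pos: [0.3951, -0.0288, 0.2369]
top can [0.553 0.297] 0.0 0.06
top channel [ 0.558 -0.316] 78.1 0.11
top flat_bar [ 0.499 -0.309] -13.2 0.06
top oil_bottle [0.474 0.311] 0.0 0.06
scene can [0.553 0.294] 0.0 0.08
scene channel [ 0.557 -0.316] 75.7 0.07
scene flat_bar not seen
scene oil_bottle [0.47  0.315] 0.0 0.08
34.3667
10 [[256, 49], [258, 94], [173, 22], [177, 67]]
2 [[252, 52], [254, 98], [177, 19], [181, 64]]
-6 [[247, 55], [250, 101], [182, 16], [185, 61]]
-12 [[243, 57], [246, 103], [186, 14], [189, 59]]
```

View pics/end.png

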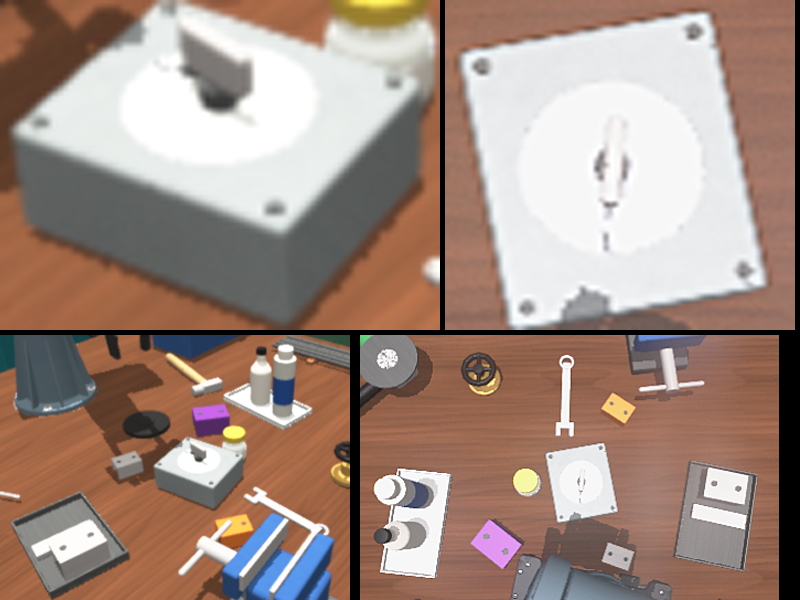

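The can and the channel stand in their trays, and nothing else has moved. The wings lie at about -6°, running from top crop (615,117) to (607,203), which is where the stop should be.

```bash
python3 -c "
from bench import arm
print(arm.hand_in())"
```

```text
the job is handed in; nothing more can be done
None
```

I handed the job in at about 34 s of the 72 s: the can stands in the drip tray by the oil bottle, the channel sits legs down beside the flat bar, and the key is wound clockwise to its stop, though one of its three strokes gripped the hub instead of the wings.

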